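# Seat the drill jig on its three-seat base

### The arm

A 7-joint arm with a two-finger parallel gripper is mounted at the origin on the work surface. World frame = base frame: x ahead of the robot, y to its left, z up, the work surface at z = 0. Lengths are in m, angles in rad, forces in N, time in s.
With the tool pointing down it reaches from about 0.425 to 0.875 m from the base axis. Payload 4.7 kg.
Tool frame: the origin (TCP) lies at the very end of the fingers, on their centre line; the grasp point (between the pads) lies 19 mm behind it; x points along the fingers, y is the direction in which the jaws open and shut, and the axes are right-handed (so a half turn about x gives the same grasp; the last joint's range is limited). The gripper opens to 87 mm and grips with 3 to 60 N. Pads are 19 mm wide; open, the fingers measure 117 mm over their backs; the gripper's body (75 mm by 190 mm) begins 51 mm behind the grasp point.
Start: joints at [1.213, 0.321, -0.07, 1.45, 0.023, 1.371, -0.057], TCP at [0.236, -0.606, 0.223] pointing down, gripper open.
Joint ranges: [-2.86, 2.86], [-0.3, 2.09], [-1.38, 1.24], [0.06, 2.45], [-1.56, 4.7], [0.09, 2.05], [-2.69, 2.69]. Speed limits (rad/s): [2.57, 2.57, 3.14, 3.14, 3.14, 3.14, 3.14].

### API

Orientations are given as a unit quaternion [x, y, z, w].
In Python, from workcell import env gives the robot as it stands. The module is installed in compiled form; this text tells all that it offers. Calls block until the motion is done:
- env.reach(position, orientation): joint-space move of the TCP to a pose.
- env.move_straight(position, rotation=None, speed=0.15, contact_N=None): straight line of the TCP; rotation=None keeps the orientation; speed is the mean speed in m/s. With contact_N (N) it stops when the force on the tool has changed by that much, and returns True; else False.
- env.move_j(angles): joint-space move.
- env.move_gripper(opening): opening from 0.0 (shut) to 1.0 (fully open); the grip force is fixed at half the most; returns when the fingers have stopped.
- env.pause(seconds).
- env.ik(position, orientation): joint angles nearest the present ones, or None.
- env.grab_frame(name): name is "scene" or "side" or "wrist"; returns the picture (400x640x3 uint8, blue, green, red); there is no depth.
- env.camera_model(name): a dict with "camera_matrix" (3x3 intrinsics, pixels), "R" (3x3) and "t" (3): a world point X has camera coordinates R X + t; the wrist camera has in their place "hand_eye" (4x4, takes a point from camera to tool coordinates, whose origin is the TCP and whose axes are the tool frame's). Camera axes: x right, y down, z forward; pixel columns grow to the right and rows downward; lengths in m; the calibration is good to about 2 mm. A picture is of the moment at which its call begins: read the wrist's pose just before it. camera_model takes no time and is no camera call.
A pose or a line that the arm cannot do raises env.MotionError and nothing moves.
- env.close_job(): hands the job in, once; it reports no verdict.
Trained networks look in the newest picture that a camera, given by its name, has taken for a name from the list of things; names that differ only in an ending like _2 or _b are one class to them, and where a whole thing is asked for, a point or a joint stands for the part that bears it (a point fixed in the world has none). Each returns a list of dicts, best first, with "confidence" (0 to 1); they miss things now and then, are a little off and sometimes report something else, mostly with a low value. They report only what shows in the picture. A call takes as long as a camera call.
- env.silhouettes(camera, query): "mask" (400x640 bool, what is visible of it) and "rect" ([left, top, right, bottom] in pixels, round what is visible of it).
Readings, each from a call of its own:
- env.get_clock(): time.
- env.get_joint_pos(): joint angles.
- env.get_qvel(): joint speeds.
- env.get_joint_efforts(): joint torques, N m.
- env.get_position(): TCP position.
- env.get_orientation(): TCP orientation.
- env.get_force(): force on the tool from outside, world axes, zero at the start.
- env.get_torque(): the same for the moment, N m.
- env.get_opening(): opening from 0.0 (shut) to 1.0 (fully open).
Only numpy, scipy, OpenCV 4.12 (cv2) and the standard library are available. Lean on these libraries where they do the work, as an engineer would, in place of code of your own. Each camera call takes 0.05 s, during which the arm holds its last target. There are 200 camera calls.

### The job

Pick the T-shaped drill jig up by its black handle and set it on the green-bedded base beside it so that its three ball feet are fully home in their seats: the nose foot in the cone, the left foot in the vee groove, the right foot on the flat pad. The seat carriage has been clamped at an unknown place along its bed, so feel for the place where the balls drop in; put the jig down gently, never letting it fall onto the seats, let go of it, and do not disturb the bin, the chuck or the brush.

Things in the scene. Friction and masses are not known exactly. Their poses are not given: they have to be found in the camera images.
- jig: Loose drill jig, 0.4 to 0.75 kg: aluminium T-shaped plate, 12 mm thick, underside 34 mm above the bench on three 24 mm ball feet. Origin at the level of the feet's undersides, below the handle; z up, x towards the nose (stem of the T, 44 mm wide, to x = 87 mm), y to its left. Cross bar 30 by 136 mm at x = -40 mm. Centre of mass within 10 mm of the handle's axis. Jig x must point along base x.
- handle (a point): Middle of the jig's black bar handle, 71 mm above the jig's origin. The upright bar is 60 mm long along jig x, 20 mm thick along jig y and runs from 46 mm (plate top) to 96 mm above the jig's origin. Pinch it across y from above.
- foot_nose (a point): Centre of the nose ball foot: (65, 0, 12) mm in the jig's frame. It belongs in the cone.
- foot_left (a point): Centre of the left rear ball foot: (-40, 50, 12) mm in the jig's frame. It belongs in the vee groove.
- foot_right (a point): Centre of the right rear ball foot: (-40, -50, 12) mm in the jig's frame. It belongs on the flat pad.
- base: Fixed green bed 290 by 110 mm, two rails, tops 20 mm up; origin on the bench under its middle, z up, x along the bed. On it a 219 by 150 mm seat carriage (deck 34 mm up) is clamped rigidly, square and central in y, at an offset of -25 to +25 mm along x that differs each time and is NOT reported. Fully seated, the jig is level, its origin 45.5 mm and its ball centres 57.5 mm above the bench.
- cone_nominal (a point): Fixed point (65, 0, 56) mm in the base frame: mouth centre of the cone seat if the carriage offset were 0; the real seat is shifted by the offset along base x. Cone 26 mm wide at the mouth, 60 degree walls, in a strip of flat land 56 mm above the bench that runs 52 mm to either side of it along base x. With the nose ball still on this land the jig stands 10.5 mm too high.
- groove_nominal (a point): Fixed point (-40, 50, 56) mm in the base frame: mouth centre of the vee groove at carriage offset 0. 26 mm wide, 60 degree walls, 30 mm long, running towards the cone; flat land 10 mm wide beside each lip, 56 mm above the bench.
- flat_nominal (a point): Fixed point (-40, -50, 45.5) mm in the base frame: centre of the top of the flat round pad, 42 mm in diameter, at carriage offset 0. Let go within 1 mm of centre, the jig slides home by its own weight; a little further out a ball may hang on a wall up to a few mm high, and needs a better placing or a light push (some 10 N) down on the handle's top.
- bin: Bystander: red open bin 70 by 100 by 50 mm, origin under its middle.
- chuck: Bystander: dark steel drill chuck standing on its nose, 46 mm in diameter, 76 mm tall, origin under its middle.
- brush: Bystander: bench brush 180 mm long lying flat, origin under its middle.

How it is judged:
At the end, for the whole second after the job is handed in: Each ball centre is within 1.8 mm of 57.5 mm above the bench (base frame); nose foot within 6 mm of the bed's centreline and 29 mm of its nominal place along it; left foot 50 mm to the left within 6 mm; jig released and at rest (below 0.02 m/s, 0.1 rad/s) (z of foot_nose in the frame of base between 0.0557 and 0.0593 m and z of foot_left in the frame of base between 0.0557 and 0.0593 m and z of foot_right in the frame of base between 0.0557 and 0.0593 m and x of foot_nose in the frame of base between 0.036 and 0.094 m and y of foot_nose in the frame of base between -0.006 and 0.006 m and y of foot_left in the frame of base between 0.044 and 0.056 m and linear speed of jig below 0.02 m/s and angular speed of jig below 0.1 rad/s); the robot touches nothing.
It fails at once if the jig is dropped or slammed onto the seats (faster than 0.35 m/s in the last 20 mm above its seated height) (linear speed of jig above 0.35 m/s and horizontal distance between jig and base below 0.06 m and z of jig in the frame of base below 0.065 m).
It fails at once if the bin is pushed more than 30 mm away (distance of bin from where it was at the start of the episode above 0.03 m).
It fails at once if the chuck is pushed more than 30 mm away (distance of chuck from where it was at the start of the episode above 0.03 m).
It fails at once if the brush is pushed more than 30 mm away (distance of brush from where it was at the start of the episode above 0.03 m).
It also fails if it takes over 56 s, if anything falls off the work surface, if the arm or the gripper's body presses on something with over 40 N, if the wrist force passes 120 N, or if a joint passes its speed limit or range.

## Working session

There is one attempt and no reset: what is moved stays moved. The work goes in short steps, each a Python script; the robot and the scene stay as the last script left them, time stands still between calls to the robot, and variables do not carry over. Pictures are saved under pics/ and viewed, about 8 in all and at most 12, crops included, and the job is handed in when it is done.

```bash
mkdir -p pics; ls; python3 - <<'E'
from workcell import env
import cv2,numpy as np
np.set_printoptions(precision=4,suppress=True)
for c in ["scene","side"]:
    im=env.grab_frame(c); cv2.imwrite(f"pics/{c}0.png",im)
    m=env.camera_model(c); print(c,m["camera_matrix"].tolist(),(-np.array(m["R"]).T@np.array(m["t"])))
    for q in ["jig","handle","base","bin","chuck","brush"]:
        r=env.silhouettes(c,q)
        print(q,[(round(d["confidence"],2),np.array(d["rect"]).tolist()) for d in r])
print(env.camera_model("wrist"),env.get_orientation(),env.get_clock())
E
```

```text
pics
scene [[405.90323247742623, 0.0, 314.51237021814313], [0.0, 405.90323247742623, 200.0084084488409], [0.0, 0.0, 1.0]] [1.0957 0.8738 0.6821]
jig [(0.77, [346.7, 213.7, 400.8, 258.9]), (0.39, [252.7, 177.2, 339.2, 206.5])]
handle [(0.97, [351.5, 215.7, 404.0, 258.8]), (0.34, [252.8, 176.8, 341.8, 209.0])]
base []
bin [(0.74, [241.7, 218.3, 276.7, 257.2])]
chuck [(0.69, [450.8, 250.3, 468.8, 284.5])]
brush [(0.86, [212.0, 175.4, 263.3, 186.4])]
side [[424.98676194673425, 0.0, 317.11254223531813], [0.0, 424.98676194673425, 201.42687328204326], [0.0, 0.0, 1.0]] [0.2002 0.6058 1.0164]
jig [(0.55, [301.7, 237.4, 357.8, 293.0])]
handle [(0.6, [302.2, 241.2, 356.2, 298.6])]
base [(0.69, [385.5, 188.5, 424.3, 218.7])]
bin [(0.79, [262.4, 165.7, 297.5, 202.1]), (0.68, [301.2, 239.6, 352.3, 299.2])]
chuck [(0.97, [283.8, 341.7, 305.8, 363.6])]
brush [(0.86, [358.3, 108.4, 377.2, 147.3])]
{'camera_matrix': array([[340.2403,   0.    , 320.9618],
       [  0.    , 340.2403, 198.2636],
       [  0.    ,   0.    ,   1.    ]]), 'hand_eye': array([[ 0.0005, -0.2787,  0.9604, -0.1629],
       [ 1.    ,  0.0006, -0.0004, -0.001 ],
       [-0.0005,  0.9604,  0.2787, -0.076 ],
       [ 0.    ,  0.    ,  0.    ,  1.    ]])} [ 0.6949  0.1306 -0.6949  0.1307] 0.7
```

```bash
python3 - <<'E'
import cv2,numpy as np
a=cv2.imread("pics/scene0.png")[150:300,200:480];b=cv2.imread("pics/side0.png")[100:370,230:450]
cv2.imwrite("pics/v1.png",cv2.resize(a,None,fx=2.85,fy=2.85,interpolation=2));cv2.imwrite("pics/v2.png",cv2.resize(b,None,fx=2.2,fy=2.2,interpolation=2))
E
```

```text
(no output)
```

View pics/v1.png

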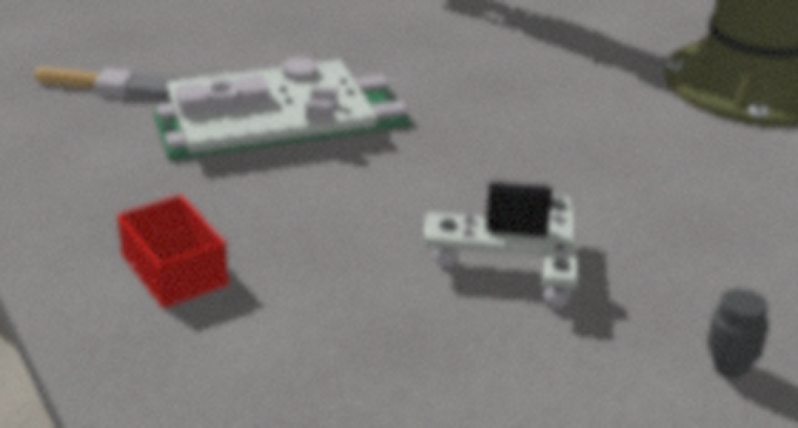

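View pics/v2.png

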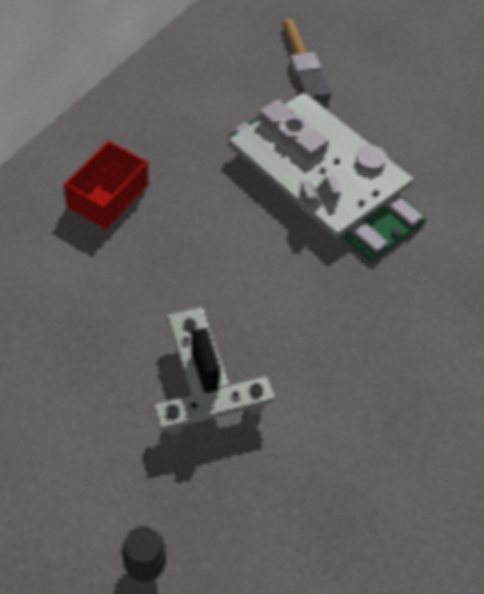

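```bash
cat > h.py <<'E'
import numpy as np,cv2
from scipy.spatial.transform import Rotation as Ro
from scipy.optimize import least_squares
from workcell import env
np.set_printoptions(precision=4,suppress=True)
def cam(c,pose=None):
    m=env.camera_model(c);K=np.array(m["camera_matrix"])
    if c!="wrist": return K,np.array(m["R"]),np.array(m["t"])
    p,q=pose;T=np.eye(4);T[:3,:3]=Ro.from_quat(q).as_matrix();T[:3,3]=p
    W=np.linalg.inv(T@m["hand_eye"]);return K,W[:3,:3],W[:3,3]
def back(C,uv,z):
    K,R,t=C;d=R.T@np.linalg.inv(K)@np.array([uv[0],uv[1],1.]);o=-R.T@t
    return o+d*(z-o[2])/d[2]
def proj(C,X):
    K,R,t=C;x=(K@(R@np.atleast_2d(X).T+t[:,None])).T;return x[:,:2]/x[:,2:]
def downq(yaw):  # tool x down, tool y (jaw) along world yaw direction
    x=np.array([0,0,-1.]);y=np.array([np.cos(yaw),np.sin(yaw),0]);z=np.cross(x,y)
    return Ro.from_matrix(np.c_[x,y,z]).as_quat()
def wpose(): return np.array(env.get_position()),np.array(env.get_orientation())
E
python3 - <<'E'
from h import *
C=cam("side");f=lambda u,v,z:back(C,(u/2.2+230,v/2.2+100),z)
for n,a in dict(handle=(203,345,.096),nose=(188,312,.046),barR=(270,388,.046),barL=(160,414,.046),cone=(294,125,.056),pad_groove=(318,192,.056),pad=(371,158,.0455),c1=(305,93,.034),c2=(230,143,.034),c3=(337,237,.034),c4=(413,178,.034),bin=(107,170,.05),chuck=(143,545,.076)).items(): print(n,f(*a))
print(Ro.from_quat(env.get_orientation()).as_matrix())
E
```

```text
handle [0.5065 0.1643 0.096 ]
nose [0.5653 0.1144 0.046 ]
barR [0.4276 0.1389 0.046 ]
barL [0.5081 0.2419 0.046 ]
cone [ 0.6313 -0.2196  0.056 ]
pad_groove [ 0.5382 -0.1362  0.056 ]
pad [ 0.5164 -0.2414  0.0455]
c1 [ 0.6643 -0.3035  0.034 ]
c2 [ 0.6939 -0.1532  0.034 ]
c3 [ 0.4848 -0.1034  0.034 ]
c4 [ 0.4552 -0.2549  0.034 ]
bin [0.7896 0.0024 0.05  ]
chuck [0.4231 0.3761 0.076 ]
[[ 0.      0.3633 -0.9317]
 [-0.0001 -0.9317 -0.3633]
 [-1.      0.0001  0.    ]]
```

```bash
python3 - <<'E'
from h import *
r=np.deg2rad
for k in (0,180):
  for n,p,a in (("pick",(.505,.165,.05),52),("place",(.56,-.19,.1),77)):
    for z in (0,.15): print(k,n,env.ik(np.add(p,(0,0,z)),downq(r(a+k))))
E
```

```text
0 pick [ 0.4883  0.3939 -0.9882  1.909   0.3805  1.0408  0.2452]
0 pick [ 0.3022  0.1322 -0.7177  1.7557  0.0904  1.2871  0.4711]
0 place [ 0.8081  0.3529 -0.6288  1.7293  0.2264  1.1328  1.4557]
0 place [ 0.8233  0.2383 -0.6391  1.5442  0.1432  1.4065  1.5182]
180 pick [-1.1321  0.3096  0.8766  1.9621 -0.2827  0.9962 -2.357 ]
180 pick [-1.1763  0.0924  0.8652  1.8028 -0.0734  1.2795 -2.5262]
180 place [ 0.6125  0.3131 -0.3896  1.7363  0.1305  1.1177 -1.615 ]
180 place [ 0.6352  0.209  -0.411   1.5508  0.0842  1.3993 -1.5799]
```

```bash
python3 - <<'E'
from h import *
import pickle
r=np.deg2rad;S={}
for n,p,a in (("base",(.56,-.2,.22),77),("jig",(.505,.165,.22),52)):
    env.reach(p,downq(r(a))); env.pause(.3)
    S[n]=wpose(); im=env.grab_frame("wrist"); cv2.imwrite(f"pics/w_{n}.png",im)
    print(n,S[n])
    for q in ["jig","base","handle"]:
        d=env.silhouettes("wrist",q)[:1]; print(q,[(x["confidence"],x["rect"]) for x in d])
        if d: S[n+q]=d[0]["mask"]
pickle.dump(S,open("S.pkl","wb")); print(env.get_clock())
E
```

```text
base (array([ 0.5598, -0.2005,  0.2199]), array([ 0.0804,  0.7026, -0.0804,  0.7025]))
jig [(0.71, [611.0, 69.5, 640.0, 117.1])]
base [(0.95, [264.2, 35.0, 369.2, 86.0])]
handle [(0.85, [608.8, 69.3, 638.3, 121.8])]
jig (array([0.5053, 0.1643, 0.2199]), array([ 0.2306,  0.6685, -0.2306,  0.6684]))
jig [(0.82, [249.1, 117.4, 391.6, 251.8])]
base []
handle [(0.96, [247.1, 115.3, 388.2, 256.0])]
4.9667
```

View pics/w_base.png

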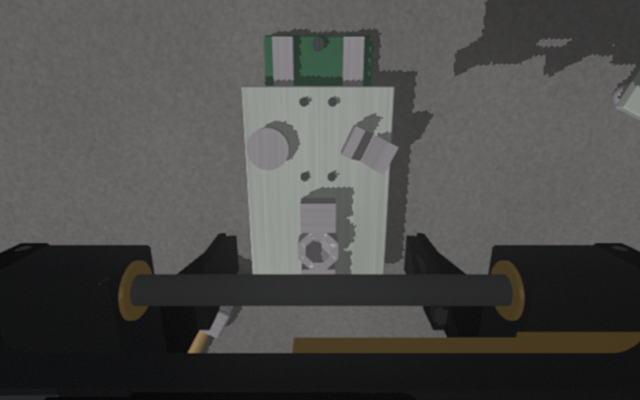

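View pics/w_jig.png

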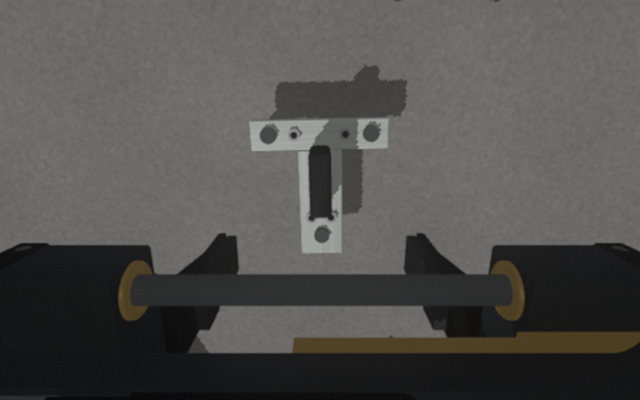

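```bash
python3 - <<'E'
from h import *
def g(n,x,y,w,h,s):
    a=cv2.resize(cv2.imread(n)[y:y+h,x:x+w],None,fx=s,fy=s,interpolation=2)
    for i in range(0,w,20): cv2.line(a,(i*s,0),(i*s,6),(0,0,255),1); cv2.putText(a,str(x+i),(i*s,16),0,.35,(0,0,255),1)
    for i in range(0,h,20): cv2.line(a,(0,i*s),(6,i*s),(0,0,255),1); cv2.putText(a,str(y+i),(8,i*s+4),0,.35,(0,0,255),1)
    return a
cv2.imwrite("pics/z1.png",g("pics/w_base.png",235,80,170,200,3)); cv2.imwrite("pics/z2.png",g("pics/w_jig.png",240,105,160,160,3))
E
```

```text
(no output)
```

View pics/z1.png

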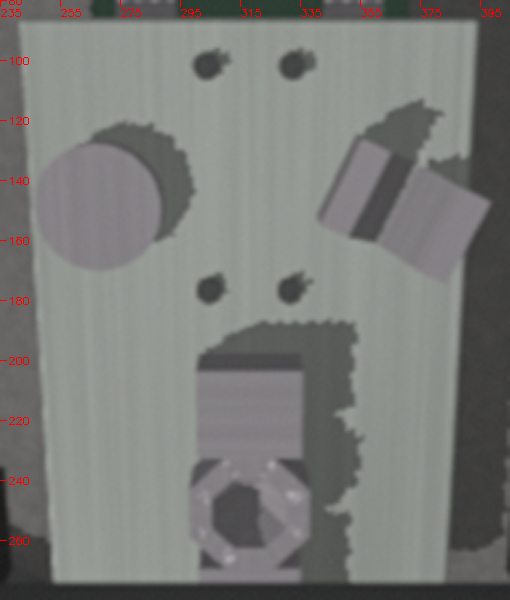

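View pics/z2.png

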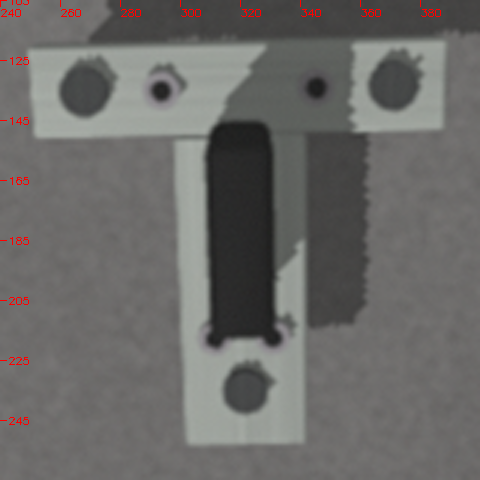

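```bash
python3 - <<'E'
from h import *
import pickle
S=pickle.load(open("S.pkl","rb"))
def fit(C,L,P,o,name):
    L=np.array(L)/1000;P=np.array(P)/3+o
    def pr(v):
        c,s=np.cos(v[2]),np.sin(v[2]);X=np.c_[v[0]+c*L[:,0]-s*L[:,1],v[1]+s*L[:,0]+c*L[:,1],L[:,2]];return proj(C,X)
    r=least_squares(lambda v:(pr(v)-P).ravel(),[.53,0,-.4],loss="soft_l1")
    print(name,r.x[:2],np.rad2deg(r.x[2]));print(pr(r.x)-P);return r.x
B=fit(cam("wrist",S["base"]),[(65,0,56),(-40,-50,45.5),(-40,50,56)],[(250,512),(98,206),(403.7,210.2)],(235,80),"base")
J=fit(cam("wrist",S["jig"]),[(-40,-50,46),(-40,50,46),(65,0,46),(-55,-68,46),(-55,68,46),(-25,68,46),(-25,-68,46),(87,-22,46),(87,22,46)],[(85,91),(394,85),(245,389),(27,49),(445,40),(443,128),(35,138),(187,444),(305,442)],(240,105),"jig")
np.save("BJ.npy",[B,J])
E
```

```text
base [ 0.568  -0.2052] -12.909103081299135
[[-0.0526 -0.1564]
 [-0.2505  0.1313]
 [ 0.2962  0.0256]]
jig [0.5011 0.1671] -36.798615781035565
[[-0.0595  0.2251]
 [-0.777  -0.0328]
 [-0.0185 -0.2552]
 [-0.3397 -1.0665]
 [ 1.1984 -1.2134]
 [ 0.8236  0.6085]
 [-0.5574  0.2725]
 [-0.5888  0.7562]
 [ 0.7614  0.6058]]
```

```bash
python3 - <<'E'
from h import *
B,J=np.load("BJ.npy")
q=downq(J[2]+np.pi/2)
env.reach((J[0],J[1],.16),q); env.move_gripper(.6)
print(env.move_straight((J[0],J[1],.052),speed=.08,contact_N=6),env.get_position())
env.move_gripper(0.0); print("grip",env.get_opening(),wpose(),env.get_force())
p=wpose()[0]; np.save("grip.npy",p)
env.move_straight((p[0],p[1],.20),speed=.1); env.pause(.3); print(env.get_force(),env.get_torque(),env.get_opening())
cv2.imwrite("pics/held.png",env.grab_frame("wrist"))
env.reach((B[0],B[1],.20),downq(B[2]+np.pi/2)); env.pause(.3)
print(wpose(),env.get_force(),env.get_torque(),env.get_clock())
cv2.imwrite("pics/over.png",env.grab_frame("wrist"))
E
```

```text
False [0.5015 0.1672 0.0525]
grip 0.23148920552416535 (array([0.5011, 0.1671, 0.052 ]), array([ 0.2231,  0.671 , -0.2231,  0.671 ])) [-0.6542 -0.1665 -0.4133]
[ 0.354   0.0617 -5.5803] [ 0.0503 -0.1229  0.0125] 0.22639418408657072
(array([ 0.5682, -0.2043,  0.2002]), array([ 0.079 ,  0.7026, -0.079 ,  0.7027])) [-0.4408 -0.0355 -4.5658] [ 0.1095 -0.1734  0.018 ] 12.0417
```

View pics/over.png

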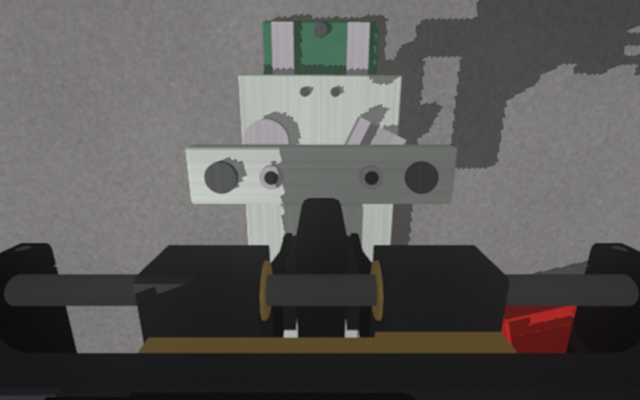

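```bash
python3 - <<'E'
from h import *
B,J=np.load("BJ.npy");p,q=wpose();C=cam("wrist",(p,q))
z=p[2]-.052
R=Ro.from_quat(q).as_matrix();yaw=np.arctan2(R[1,2],R[0,2]);print(np.rad2deg(yaw-B[2]))
loc=lambda X:np.array([[np.cos(yaw),np.sin(yaw)],[-np.sin(yaw),np.cos(yaw)]])@(X[:2]-p[:2])*1000
for uv in ((221.5,177.5),(421.5,177.5)): print(loc(back(C,uv,z+.046)))
for u,v,zz in ((187,147,.046),(456,147,.046)): print(loc(back(C,(u,v),z+zz)))
E
```

```text
0.0569159773451948
[-39.4718 -49.8392]
[-39.5094  51.7173]
[-54.9146 -65.6638]
[-54.9689  67.523 ]
```

```bash
cat >> h.py <<'E'
B,J=np.load("BJ.npy")
b=Ro.from_euler("z",B[2]).as_matrix()[:2,:2]
def W(x,y): return B[:2]+b@np.array([x,y])/1000   # carriage-frame offset in mm -> world
def rep(*a):
    p=wpose()[0];print(*a,"loc",b.T@(p[:2]-B[:2])*1000,"z",p[2]*1000,"F",np.array(env.get_force()),"M",np.array(env.get_torque()),env.get_clock())
E
python3 - <<'E'
from h import *
q=downq(B[2]+np.pi/2);t=W(-.4,-.7)
env.move_straight((*t,.130),q,speed=.1); env.pause(.3); rep("above")
e=t-np.array(env.get_position())[:2]
print(env.move_straight((*(t+e),.0975),speed=.015,contact_N=3)); rep("contact"); env.pause(.3); rep("settled")
E
```

```text
above loc [-0.0976 -0.7687] z 130.55611745565997 F [ 0.2391 -0.4381 -4.1426] M [ 0.0992 -0.1721  0.026 ] 13.2417
True
contact loc [ 0.2553 -0.5903] z 97.68013930739235 F [ 1.7641 -0.547   1.8734] M [-0.0132 -0.5759 -0.1054] 15.3833
settled loc [ 0.2529 -0.582 ] z 97.58387612426341 F [ 1.9141 -0.5878  5.7515] M [ 0.0189 -0.7849 -0.1358] 15.6833
```

```bash
python3 - <<'E'
from h import *
env.move_gripper(.45); rep("open"); p=wpose()[0]
env.move_straight((p[0],p[1],.16),speed=.1); rep("up")
q=downq(B[2]+np.pi/2)
env.move_gripper(0.0); e=np.array(env.get_force())
# light push on handle top: seated top at 141.5 mm
print(env.move_straight((*W(0,0),.139),q,speed=.02,contact_N=8)); rep("push"); env.pause(.3); rep("push2")
env.move_straight((*W(0,0),.27),speed=.15); 
env.move_gripper(1.0)
env.move_straight((*W(0,0),.30),speed=.15); env.pause(.3);S=wpose();rep("end")
import pickle;pickle.dump(S,open("S2.pkl","wb"))
im=env.grab_frame("wrist"); s=env.grab_frame("scene")
a=cv2.resize(s[150:240,240:400],None,fx=4,fy=4,interpolation=2)
cv2.imwrite("pics/fin_w.png",im); cv2.imwrite("pics/fin.png",np.vstack([a,im[40:280]]))
E
```

```text
open loc [-1.1097 -0.6206] z 96.34698550574898 F [-0.3537 -0.4017 -0.3438] M [ 0.0781 -0.1586  0.0331] 16.35
up loc [-1.4976 -0.7095] z 159.5232962314868 F [ 0.1276  0.3516 -0.0251] M [ 0.0856 -0.0951  0.0016] 17.1333
True
push loc [-0.0464 -0.0527] z 141.70738552346901 F [-0.2284 -0.3829  4.2446] M [ 0.1447 -0.124   0.028 ] 18.925
push2 loc [-0.0273 -0.0561] z 141.66108235229737 F [-1.0989  0.61    4.9232] M [ 0.1141 -0.0808  0.0557] 19.225
end loc [-0.3245 -0.0577] z 299.2120822789847 F [0.6504 0.3878 0.0058] M [ 0.1088 -0.1517  0.0169] 22.4
```

View pics/fin.png

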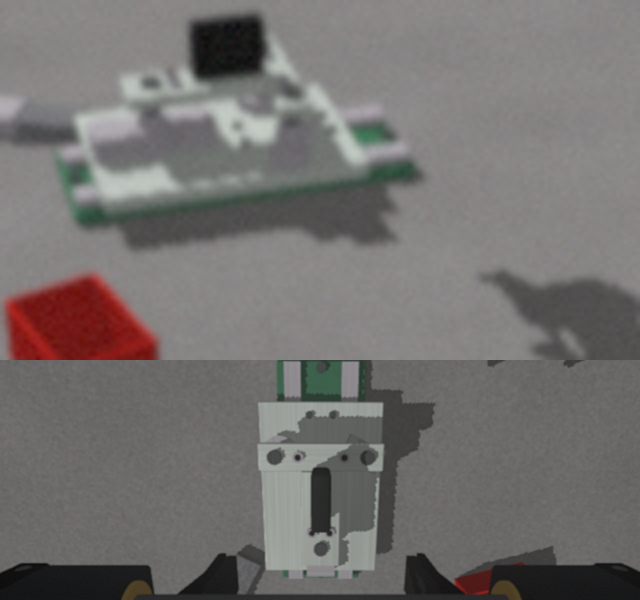

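```bash
python3 - <<'E'
from h import *
q=downq(B[2]+np.pi/2)
env.move_gripper(0.0)
for n,x,y in (("left",-40,58),("right",-40,-58),("nose",78,0)):
    env.reach((*W(x,y),.17),q)
    env.move_straight((*W(x,y),.105),speed=.12); env.pause(.2)
    r=env.move_straight((*W(x,y),.087),speed=.015,contact_N=4); rep(n,r)
    env.move_straight((*W(x,y),.17),speed=.15)
print(env.get_clock())
E
```

```text
left True loc [-40.1157  58.0603] z 91.27178265984153 F [ 0.793  -0.2589  3.8697] M [ 0.0585 -0.0915 -0.0199] 26.425
right True loc [-40.0784 -58.1488] z 91.64976535044278 F [0.8745 0.2887 4.0535] M [ 0.0958 -0.0451  0.0571] 29.3833
nose True loc [77.9746 -0.06  ] z 91.68467594430594 F [-0.4182  0.1755  4.9666] M [ 0.066  -0.0935  0.0224] 32.3917
33.0667
```

All three corners read 91.3 to 91.7 mm, against 91.5 mm when seated, so the jig is level and home. I'll back off and hand in.

```bash
python3 - <<'E'
from h import *
p=wpose()[0]; env.move_straight((p[0],p[1],.30),speed=.15); env.pause(.5); rep("clear")
env.close_job()
E
```

```text
clear loc [77.3557 -0.0829] z 299.9221071515412 F [-0.7822  0.8703  0.6409] M [ 0.1101 -0.1562 -0.0427] 34.5833
the job is handed in; nothing more can be done
```

The jig is seated on the base and released, and I handed the job in at about 35 s of the 56 s allowed.

I found the jig and the seats in the wrist camera pictures and gripped the jig by its handle. I then lowered it onto the seats at 15 mm/s, stopping on touch. The balls dropped in on the first try, so no search along the bed was needed.

- **Height on touch:** the tool was at 97.6 mm, where fully seated should be 97.5 mm.
- **Light push on the handle's top:** it stopped at 141.7 mm, where 141.5 mm was expected.
- **Touches on the plate near each foot:** left 91.3, right 91.65 and nose 91.7 mm, where 91.5 mm was expected. The plate is therefore level and all three feet are home.
- **End state:** the arm was clear of everything at 0.30 m height when I handed in.
- **Bystanders:** I did not measure the bin, chuck or brush at the end. The arm's moves stayed clear of all three.

One small disagreement: with the jig in the gripper, the camera put it about 0.5 to 0.9 mm off the tool's centre. I shifted the placing by that amount, and the seating confirmed it was close enough. The networks' boxes were poor (for the base they marked only the exposed bed), so I fitted positions from points I read off the pictures myself.

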